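# Load the sample analyser and hold its sprung lamp hood at the mark

### The arm

A 6-joint arm with a two-finger parallel gripper is mounted at the origin on the work surface. World frame = base frame: x ahead of the robot, y to its left, z up, the work surface at z = 0. Lengths are in m, angles in rad, forces in N, time in s.
With the tool pointing down it reaches from about 0.425 to 0.95 m from the base axis. Payload 3.5 kg.
Tool frame: the origin (TCP) lies at the very end of the fingers, on their centre line; the grasp point (between the pads) lies 19 mm behind it; z points along the fingers, y is the line along which they close (so a half turn about z gives the same grasp; the last joint's range is limited). The gripper opens to 85 mm and grips with 20 to 120 N. Pads are 22 mm wide; open, the fingers measure 114 mm over their backs; the gripper's body (76 mm by 85 mm) begins 54 mm behind the grasp point. The pads swing forward as they close: fully open they stand 13 mm farther back than shut.
Start: joints at [0.971, 0.286, 1.577, -0, 1.279, -0.15], TCP at [0.293, 0.608, 0.231] pointing down, gripper open.
Joint ranges: [-2.77, 2.77], [-0.9, 2.22], [0.21, 2.48], [-1.53, 4.67], [0.24, 2.81], [-2.84, 2.84]. Speed limits (rad/s): [2.79, 2.79, 3.14, 3.14, 3.14, 3.14].

### API

Orientations are given as a unit quaternion [x, y, z, w].
In Python, from plant import ctrl gives the robot as it stands.
- The arm moves only by the tool carry_out, never from a script. Its argument "deltas" is one flat list of numbers, 6 for each row, row after row: the shift along the tool's x, y, z in m, then the turn, a rotation vector about the tool's x, y, z in rad. A call has 1 to 5 rows; each row is the pose to reach, as a shift and turn from the pose commanded when the call began, along the tool's axes at that moment; what a row does not reach only later rows make up. A row lasts 1/8 s, in which the tool goes at most 62.5 mm and 10.7 degrees, less where a joint would pass 70% of its speed; a pose out of reach is approached as far as the arm can. A call with a gripper value outside its range is refused whole. "grip" is the opening in per cent of the stroke, from 0 (shut) to 100 (fully open), set as the call begins (left out, the last holds). The fingers move at their own pace and stop on an object; "grip_force" is the grip in N (left out, the last holds). Time passes only in rows, so rows that repeat a pose let the fingers close. It gives the time, the measured TCP pose, the force, the opening and the grip force at its end, in the units of the state.
- ctrl.get_state(): the state, without advancing time (a new reading comes with each control period).
- ctrl.read_camera(name): name is "scene" or "top" or "wrist"; returns (picture, depth): 420x560x3 uint8, red, green, blue; 420x560 float32, m along the optical axis (not along the pixel's ray), 0 where there is no reading.
- ctrl.camera_model(name): a dict with "intrinsics" (3x3 intrinsics, pixels), "k1" (the pictures are not rectified: a ray, as slopes to the right and down, at radius r is drawn at 1 + k1 r^2 times it, then the intrinsics apply), "extrinsics" (4x4, takes a point from world to camera coordinates); the wrist camera has in their place "hand_eye" (4x4, takes a point from camera to tool coordinates, whose origin is the TCP and whose axes are the flange's). Camera axes: x right, y down, z forward; pixel columns grow to the right and rows downward; lengths in m; the calibration is good to about 2 mm. A picture is of the moment at which its call begins: read the wrist's pose just before it. camera_model takes no time and is no camera call.
- ctrl.sign_off(): hands the job in; it is judged then, once.
Trained networks look in the newest picture that a camera, given by its name, has taken for a name from the list of things; names that differ only in an ending like _2 or _b are one class to them, and where a whole thing is asked for, a point or a joint stands for the part that bears it (a point fixed in the world has none). Each returns a list of dicts, best first, with "score" (0 to 1); they miss things now and then, are a little off and sometimes report something else, mostly with a low value. They report only what shows in the picture. A call takes as long as a camera call.
- ctrl.find_in(camera, query): "uv" ([column, row] in pixels, amid what is visible of it).
The state is a dict: "time": time; "qpos": joint angles; "dq": joint speeds; "joint_efforts": joint torques, N m; "eef_pos": TCP position; "tcp_rot": TCP orientation; "contact_force": force on the tool from outside, world axes, zero at the start; "wrist_torque": the same for the moment, N m; "opening": opening from 0.0 (shut) to 1.0 (fully open); "finger_force": force on a finger pad.
Only numpy, scipy, OpenCV 4.12 (cv2) and the standard library are available. Lean on these libraries where they do the work, as an engineer would, in place of code of your own. Each camera call takes 0.05 s, during which the arm holds its last target. There are 200 camera calls.

### The job

Pick up the sample tray by its blue grip and tip it so that all three blocks slide off its open end into the analyser's open sample well, then set the empty tray down flat on the bench, clear of the analyser, and let go. Then take the lamp hood's bar handle in the gripper, lift the hood against its spring until its red pointer lines up with the green mark, and finish while still holding it there. Leave the mouse, the bottle and the notepad alone.

Things in the scene. Friction and masses are not known exactly. Their poses are not given: they have to be found in the camera images.
- analyser: Fixed bench instrument, black base plate 170 (x) x 330 (y) x 12 mm; origin at the centre of its underside. +y half: open sample well; -y half: grey lamp house (y -165 to +5 mm, top 100 mm above the bench) closed by the white hood. On its +x side (x = 87 to 116 mm) a white scale arc, radius 178 mm about the hinge, 0 to 63 degrees. Turned up to about 11 degrees.
- well (a point): Centre of the sample well's inner floor, 18 mm above the bench; axes as the analyser's. Inside 140 x 140 mm, aluminium walls 5 mm thick, rim 37 mm above this point; on its -y side the wall of the lamp house rises to 82 mm above this point, and the hood handle is above that.
- hinge (a point): Middle of the hood's hinge line, 100 mm above the bench at the outer (-y) side of the lamp house; axes as the analyser's. The hinge line runs along the analyser's x axis.
- hood (a joint): Angle of the hood in rad: 0 shut (level), grows as its free edge (the +y edge, beside the well) rises, turning about the analyser's +x axis; stop at 1.2. A spring always pulls it shut: force at the handle, square to the hood, about 4 N when shut, about 6 N at 0.8 rad; let go, it falls shut.
- grip_bar (a point): Middle of the hood's dark steel bar handle: a round bar 12 mm thick, 72 mm long along the analyser's x axis, on two end posts (60 mm free between), 35 mm above the hood's top face. Hood shut: 146 mm above the bench; from the hinge point 135 mm along analyser +y and 46 mm up. Turns with the hood on an arc about the hinge line; the round bar can turn between the fingers.
- pointer (a point): Tip of the red pointer on the hood's +x side edge, 165 mm from the hinge line; its y axis points from the hinge along the hood.
- mark (a joint): Angle in rad at which the green mark is set on the scale arc, 0.45 to 0.8, same zero and sense as joint hood; the hood is at the mark when the two values are equal. It differs each time and is stiff; it is not to be moved.
- mark_tip (a point): The green mark on the scale arc, on the +x side of the hood, 165 mm from the hinge line, with a green tab sticking out 24 mm sideways so that it is seen from above; its y axis points from the hinge through the mark. At the mark the red pointer lies beside it.
- tray: Loose polished steel sample tray 100 (x) x 160 (y) mm, about 160 g; origin at the centre of its underside. Floor 4 mm thick, side walls 16 mm high along x = -48 and +48 mm, back wall 18 mm high at y = +78 mm; its -y end is open. Starts flat on the bench on the analyser's +y side, its open end roughly towards the well.
- tray_grip (a point): Point in the tray's blue grip 53 mm above the tray's underside, at tray x = 0, y = +71 mm; axes as the tray's. The grip is an upright plate, 44 mm wide (x), 10 mm thick (y), its top 22 mm above this point: pinch it from above with the fingers closing along the tray's y.
- block_ceramic: White ceramic sample block 24 x 24 x 14 mm; origin at the centre of its underside. Starts flat on the tray floor. Slides on the tray from a slope of about 20 to 25 degrees.
- block_brass: Brass sample block 24 x 24 x 14 mm; origin at the centre of its underside. Starts flat on the tray floor. Slides on the tray from a slope of about 20 to 25 degrees.
- block_polymer: Orange plastic sample block 24 x 24 x 14 mm; origin at the centre of its underside. Starts flat on the tray floor. Slides on the tray from a slope of about 20 to 25 degrees.
- mouse: Black computer mouse 105 x 60 x 32 mm, origin at the centre of its underside. Bystander.
- bottle: Amber bottle, 44 mm across and 90 mm high, standing; origin at the centre of its underside. Bystander.
- notepad: Paper notepad 100 x 140 x 10 mm with a blue pen lying on it, top 18 mm above the bench; origin at the centre of its underside. Bystander.

How it is judged:
On the way, in this order (a step that is already met when the one before it is completed fails the run):
1. all three blocks lie in the sample well while the tray is still tipped (x of block_ceramic in the frame of well between -0.072 and 0.072 m and y of block_ceramic in the frame of well between -0.072 and 0.072 m and z of each of block_ceramic, block_brass, block_polymer in the frame of well below 0.037 m and x of block_brass in the frame of well between -0.072 and 0.072 m and y of block_brass in the frame of well between -0.072 and 0.072 m and x of block_polymer in the frame of well between -0.072 and 0.072 m and y of block_polymer in the frame of well between -0.072 and 0.072 m and angle between tray's own z axis and vertical above 0.2 rad), for 0.1 s.
2. the empty tray lies flat on the bench, clear of the analyser, let go (height (world z) of tray below 0.008 m and angle between tray's own z axis and vertical below 0.08 rad and linear speed of tray below 0.03 m/s and contact force between tray and the fingers below 0.1 N and contact force between tray and analyser below 0.1 N), for 0.2 s.
3. the hood is held by its handle with the pointer at the green mark (angle between the y axis of pointer and the y axis of mark_tip, either way round below 0.07 rad and velocity of joint hood between -0.05 and 0.05 rad/s and contact force between the fingers and hood_c2 above 1.5 N), for 0.3 s.
At the end, for the whole second after the job is handed in: All three blocks in the well (below its rim); tray flat on the bench (within 5 degrees), at rest, untouched and clear of the analyser; the hood held by the fingers on its handle (over 1.5 N), still, within 0.07 rad (4 degrees) of the green mark (all of step 2 and all of step 3 and x of block_ceramic in the frame of well between -0.072 and 0.072 m and y of block_ceramic in the frame of well between -0.072 and 0.072 m and z of each of block_ceramic, block_brass, block_polymer in the frame of well below 0.037 m and x of block_brass in the frame of well between -0.072 and 0.072 m and y of block_brass in the frame of well between -0.072 and 0.072 m and x of block_polymer in the frame of well between -0.072 and 0.072 m and y of block_polymer in the frame of well between -0.072 and 0.072 m); the arm keeps its last pose, push and grip.
It fails at once if the mouse was shifted more than 25 mm or knocked over (distance of mouse from where it was at the start of the episode above 0.025 m or angle between mouse's own z axis and vertical above 0.5 rad).
It fails at once if the bottle was shifted more than 25 mm or knocked over (distance of bottle from where it was at the start of the episode above 0.025 m or angle between bottle's own z axis and vertical above 0.5 rad).
It fails at once if the notepad was shifted more than 25 mm or knocked over (distance of notepad from where it was at the start of the episode above 0.025 m or angle between notepad's own z axis and vertical above 0.5 rad).
It fails at once if the green mark was moved (distance of mark_tip from where it was at the start of the episode above 0.012 m).
It also fails if it takes over 61 s, if anything falls off the work surface, if the arm or the gripper's body presses on something with over 40 N, if the wrist force passes 120 N, or if a joint passes its speed limit or range.

## Working session

There is one attempt and no reset: what is moved stays moved. The work goes in short steps, Python scripts to look and compute and a tool call to move; the robot and the scene stay as the last step left them, time stands still between calls to the robot, and variables do not carry over. Pictures are saved under pics/ and viewed, at most 10 in all, crops included, and the job is handed in when it is done.

Besides the shell and the picture viewer there is one more tool, called after "Emit:" by a JSON object that holds its "name" and its "arguments". carry_out: Moves the arm, as the interface text tells. Its arguments: {"type":"object","properties":{"deltas":{"type":"array"},"grip":{"type":"number"},"grip_force":{"type":"number"}},"required":["deltas"]}

```bash
ls; mkdir -p pics; cat > h.py <<'E'
import numpy as np, cv2
from scipy.spatial.transform import Rotation as R
from plant import ctrl
def cam(name):
    m=ctrl.camera_model(name); K=np.array(m["intrinsics"]);k1=m["k1"]
    if "extrinsics" in m: T=np.linalg.inv(np.array(m["extrinsics"]))
    else:
        s=ctrl.get_state(); W=np.eye(4); W[:3,:3]=R.from_quat(s["tcp_rot"]).as_matrix(); W[:3,3]=s["eef_pos"]; T=W@np.array(m["hand_eye"])
    return K,k1,T
def rays(c,uv):
    K,k1,T=c; uv=np.atleast_2d(np.float64(uv))
    return cv2.undistortPoints(uv[:,None],K,np.array([k1,0,0,0.]))[:,0]
def at_depth(c,uv,d):
    r=rays(c,uv); p=np.c_[r,np.ones(len(r))]*np.reshape(d,(-1,1)); return p@c[2][:3,:3].T+c[2][:3,3]
def at_z(c,uv,z):
    r=rays(c,uv); v=np.c_[r,np.ones(len(r))]@c[2][:3,:3].T; o=c[2][:3,3]
    return o+v*((z-o[2])/v[:,2])[:,None]
def cloud(c,d):
    h,w=d.shape; u,v=np.meshgrid(np.arange(w),np.arange(h)); return at_depth(c,np.c_[u.ravel(),v.ravel()],d.ravel()).reshape(h,w,3)
def proj(c,P):
    K,k1,T=c; E=np.linalg.inv(T); return cv2.projectPoints(np.float64(P).reshape(-1,1,3),cv2.Rodrigues(E[:3,:3])[0],E[:3,3],K,np.array([k1,0,0,0.]))[0][:,0]
def tool():
    s=ctrl.get_state(); return np.array(s["eef_pos"]),R.from_quat(s["tcp_rot"])
E
python3 - <<'E'
from h import *
np.set_printoptions(precision=4,suppress=True)
for n in ["top","scene"]:
    c=cam(n); im,d=ctrl.read_camera(n); cv2.imwrite(f"pics/{n}0.png",im[:,:,::-1]); np.savez(f"{n}0.npz",im=im,d=d)
    print(n,c[0].tolist(),c[1],c[2][:3,3])
    for q in ["analyser","tray","tray_grip","grip_bar","pointer","mark_tip","block_ceramic","block_brass","block_polymer","mouse","bottle","notepad"]:
        r=ctrl.find_in(n,q)
        for e in r[:2]:
            u=np.round(e["uv"]).astype(int); dd=d[min(u[1],419),min(u[0],559)]
            print(n,q,np.round(e["uv"],1),round(e["score"],2),at_depth(c,[e["uv"]],[dd])[0])
print(ctrl.get_state())
E
```

```text
pics
top [[403.424113342709, 0.0, 280.50371098783324], [0.0, 403.424113342709, 205.2517068455664], [0.0, 0.0, 1.0]] 0.025349618965072516 [0.3378 0.0482 0.9857]
top analyser [358.1 185.2] 0.97 [ 0.5714 -0.1444  0.1091]
top analyser [370.2 120.6] 0.23 [ 0.6745 -0.1588  0.2237]
top tray [159.6 226.7] 0.76 [0.5283 0.3323 0.0024]
top tray_grip [160.3 225. ] 0.73 [0.5318 0.3296 0.0057]
top pointer [392.3 173.4] 0.65 [ 0.593  -0.224   0.1112]
top mark_tip [385.9 121.2] 0.54 [ 0.6881 -0.2027  0.1843]
top mark_tip [232.8 296. ] 0.19 [0.3488 0.1562 0.0338]
top block_brass [181.8 231.8] 0.49 [0.5089 0.2744 0.0186]
top block_polymer [157.7 235.6] 0.5 [0.5035 0.3318 0.0201]
top mouse [232.  295.8] 0.72 [0.3493 0.1582 0.0324]
top mouse [157.6 229. ] 0.41 [0.5199 0.3326 0.0182]
top bottle [162. 226.] 0.62 [0.5293 0.3258 0.0045]
top bottle [174.7 150.6] 0.59 [0.7024 0.2789 0.0587]
top notepad [439.  292.7] 0.91 [ 0.3234 -0.3255  0.0109]
scene [[446.79607797159724, 0.0, 284.5320174239522], [0.0, 446.79607797159724, 206.05454953353993], [0.0, 0.0, 1.0]] 0.022708053348328622 [ 1.177  -0.4779  1.0607]
s
[... 725 characters left out ...]
7.8 180.8] 0.84 [0.3689 0.1564 0.0328]
scene mouse [356.6 194.6] 0.48 [0.5277 0.3178 0.0039]
scene bottle [396.9 233.9] 0.76 [0.736  0.2763 0.043 ]
scene notepad [141.8 249.3] 0.94 [ 0.3288 -0.3379  0.0112]
{'time': 1.3, 'qpos': array([ 0.971 ,  0.2863,  1.5767, -0.    ,  1.2786, -0.15  ]), 'dq': array([ 0.0006, -0.0006, -0.0001,  0.0003,  0.0019, -0.0014]), 'joint_efforts': array([ -0.0017, -40.5964, -29.2927,  -0.0002,   0.0006,   0.    ]), 'eef_pos': array([0.2934, 0.6079, 0.2313]), 'tcp_rot': array([ 0.223 ,  0.9748, -0.    ,  0.    ]), 'contact_force': array([0.6184, 0.5729, 0.3865]), 'wrist_torque': array([ 0.0034, -0.0036,  0.0043]), 'finger_force': 0.0, 'opening': 1.0013105665750341}
```

```bash
python3 - <<'E'
import cv2
a=cv2.imread("pics/top0.png")[70:340,110:480]; cv2.imwrite("pics/top0c.png",cv2.resize(a,None,fx=2.1,fy=2.1,interpolation=cv2.INTER_CUBIC))
a=cv2.imread("pics/scene0.png")[110:370,120:450]; cv2.imwrite("pics/scene0c.png",cv2.resize(a,None,fx=2.3,fy=2.3,interpolation=cv2.INTER_CUBIC))
E
```

```text
(no output)
```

View pics/top0c.png

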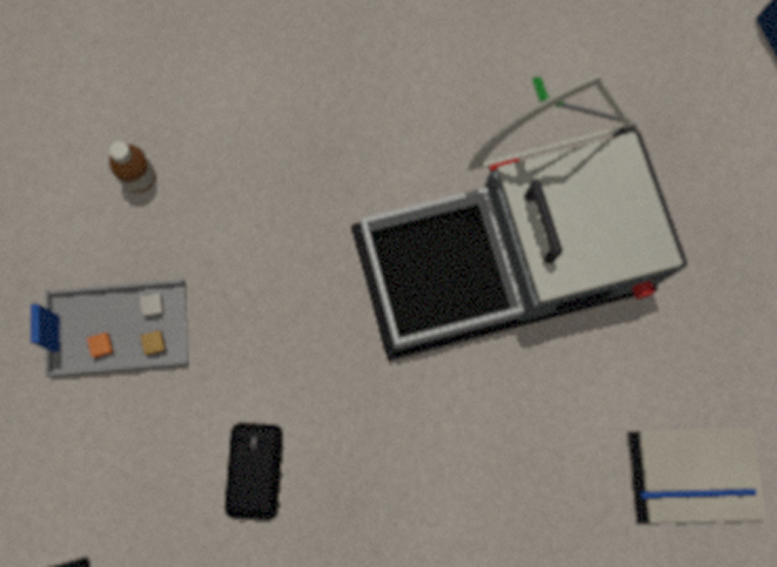

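View pics/scene0c.png

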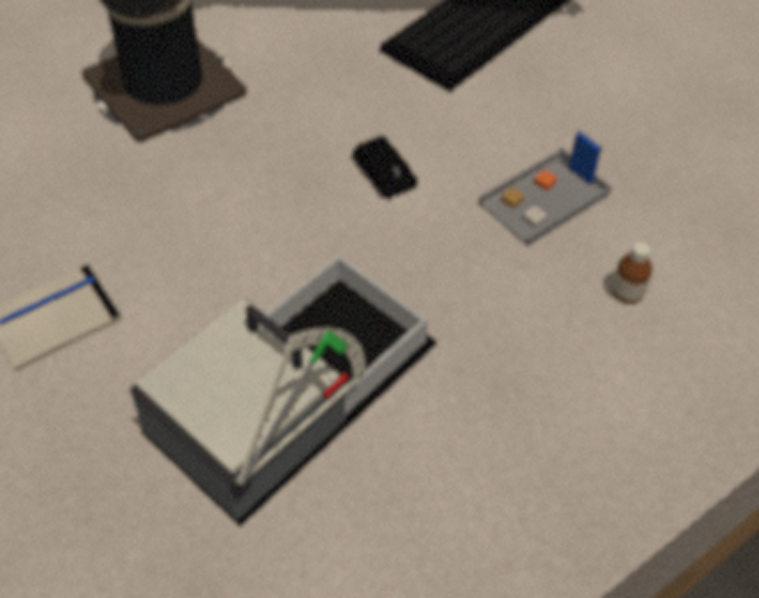

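```bash
cat > fit.py <<'E'
from h import *
from scipy.optimize import least_squares
np.set_printoptions(precision=4,suppress=True)
c=cam("top"); z=np.load("top0.npz"); im,d=z["im"],z["d"]
full=lambda p:(np.array(p)+.5)/2.1-.5+[110,70]
def fit(loc,px,x0):
    loc=np.array(loc,float); px=full(px)
    def f(q):
        P=np.c_[R.from_euler('z',q[2]).apply(loc)+[q[0],q[1],0]]
        return (proj(c,P)-px).ravel()
    s=least_squares(f,x0,loss="soft_l1"); print(s.x, np.degrees(s.x[2])); print(s.fun.reshape(-1,2)); return s.x
if __name__=="__main__":
    # analyser: base corners +y end (z .012), rim outer +y corners (z .055), hood top back corners (z .111)
    A=fit([[.085,.165,.012],[-.085,.165,.012],[.075,.160,.055],[-.075,.160,.055],[.085,-.165,.111],[-.085,-.165,.111]],
        [(352,226),(390,360),(361,219),(395,348),(637,127),(686,264)],[.6,-.1,.2])
    T=fit([[.05,-.08,.016],[-.05,-.08,.016],[.05,.08,.018],[-.05,.08,.018]],[(184,282),(188,366),(48,292),(50,377)],[.53,.3,0])
    Rz=R.from_euler('z',T[2]); print("grip",Rz.apply([0,.071,.053])+[T[0],T[1],0])
    P=cloud(c,d); hsv=cv2.cvtColor(im,cv2.COLOR_RGB2HSV); 
    for n,lo,hi in [("blue",(100,100,50),(125,255,255)),("green",(45,120,50),(75,255,255))]:
        m=cv2.inRange(hsv,lo,hi)>0; u=np.argwhere(m); print(n,m.sum())
        Q=P[m]; 
        if n=="blue": k=(Q[:,1]>.3)&(Q[:,2]>.06); Q=Q[k]; Q=Q[:]; L=Rz.inv().apply(Q-[T[0],T[1],0]); print(L.min(0),L.max(0),np.median(L,0))
        else:
            L=R.from_euler('z',A[2]).inv().apply(Q-[A[0],A[1],0]); print(np.median(L,0)); L=L[(L[:,2]>.15)]-[0,-.165,.1]; print(np.round(np.c_[L,np.arctan2(L[:,2],L[:,1]),np.hypot(L[:,1],L[:,2])],3)[::3])
    # scene
    c2=cam("scene"); z=np.load("scene0.npz"); im2,d2=z["im"],z["d"]; P=cloud(c2,d2); hsv=cv2.cvtColor(im2,cv2.COLOR_RGB2HSV)
    m=cv2.inRange(hsv,(45,120,50),(75,255,255))>0; Q=P[m];L=R.from_euler('z',A[2]).inv().apply(Q-[A[0],A[1],0])-[0,-.165,.1]; L=L[L[:,2]>.05]
    print("scene green",np.median(L,0),np.round(np.c_[L,np.arctan2(L[:,2],L[:,1]),np.hypot(L[:,1],L[:,2])],3)[::4])
    print("well",R.from_euler('z',A[2]).apply([0,.085,.018])+[A[0],A[1],0],"bar",R.from_euler('z',A[2]).apply([0,-.03,.146])+[A[0],A[1],0])
E
python3 fit.py
```

```text
[ 0.583  -0.1432  0.2032] 11.644163941795762
[[-0.4681 -0.3813]
 [ 0.2114  0.567 ]
 [-1.7746  1.0565]
 [-0.6017 -0.8977]
 [ 0.6371 -2.5524]
 [ 3.2949  0.704 ]]
[0.5255 0.3132 0.013 ] 0.7441274413032929
[[ 0.794  -0.3043]
 [ 0.4338 -0.0089]
 [-0.2446  0.0033]
 [-1.1715  0.2507]]
grip [0.5246 0.3842 0.053 ]
blue 2900
[-0.019   0.0693  0.06  ] [0.0226 0.0774 0.0788] [0.0021 0.072  0.074 ]
green 30
[ 0.1018 -0.0293  0.2345]
[[0.112 0.135 0.136 0.792 0.192]
 [0.11  0.135 0.137 0.79  0.192]
 [0.109 0.135 0.135 0.782 0.191]
 [0.105 0.137 0.138 0.788 0.194]
 [0.104 0.135 0.134 0.784 0.19 ]
 [0.101 0.136 0.136 0.786 0.192]
 [0.099 0.137 0.137 0.784 0.193]
 [0.096 0.139 0.14  0.789 0.197]
 [0.095 0.138 0.136 0.778 0.194]
 [0.094 0.137 0.132 0.767 0.191]]
scene green [0.0991 0.1282 0.1289] [[ 0.514 -0.283  0.961  1.857  1.001]
 [ 0.095  0.131  0.132  0.79   0.186]
 [ 0.093  0.129  0.127  0.778  0.182]
 [ 0.103  0.132  0.134  0.795  0.188]
 [ 0.097  0.128  0.129  0.786  0.182]
 [ 0.106  0.132  0.133  0.786  0.187]
 [ 0.095  0.124  0.127  0.799  0.178]
 [ 0.103  0.129  0.129  0.788  0.183]
 [ 0.111  0.133  0.133  0.786  0.188]
 [ 0.095  0.123  0.124  0.788  0.175]
 [ 0.109  0.129  0.132  0.797  0.184]
 [ 0.091  0.121  0.119  0.776  0.17 ]
 [ 0.11   0.128  0.13   0.793  0.182]
 [ 0.091  0.118  0.117  0.782  0.167]
 [ 0.111  0.126  0.128  0.793  0.18 ]
 [ 0.095  0.117  0.119  0.793  0.167]
 [ 0.095  0.114  0.118  0.805  0.164]
 [ 0.093  0.115  0.111  0.769  0.16 ]]
well [ 0.5658 -0.06    0.018 ] bar [ 0.589  -0.1726  0.146 ]
```

```bash
cat >> h.py <<'E'
def rel(p,q):
    """delta row from current tool pose to world p, Rotation q"""
    P,Q=tool(); return np.round(np.r_[Q.inv().apply(np.array(p)-P),(Q.inv()*q).as_rotvec()],4)
def down(yaw,tilt=0.):
    """tool y axis along yaw's y, z down; then tilted about yaw's x by tilt (tray-like: +y side up)"""
    B=R.from_matrix(np.array([[-1,0,0],[0,1,0],[0,0,-1.]]))
    return R.from_euler('z',yaw)*R.from_euler('x',tilt)*B
E
python3 - <<'E'
from fit import *
A=fit([[.085,.165,.012],[-.085,.165,.012],[.075,.160,.055],[-.075,.160,.055],[.070,.155,.055],[-.070,.155,.055]],
        [(352,226),(390,360),(361,219),(395,348),(372,225),(399,338)],[.6,-.1,.2])
P=cloud(c,d); L=P-[A[0],A[1],0]; L=R.from_euler('z',A[2]).inv().apply(L.reshape(-1,3)).reshape(P.shape)
# hood top: plane z~.111, fit rectangle
m=((abs(P[...,2]-.110)<.006)&(abs(L[...,0])<.12)&(L[...,1]<.02)&(L[...,1]>-.22)).astype(np.uint8)
m=cv2.morphologyEx(m,cv2.MORPH_OPEN,np.ones((3,3)))
r=cv2.minAreaRect((P[m>0][:,:2]*1000).astype(np.float32)); print("hood rect",r, np.median(P[m>0][:,2]))
m=(P[...,2]>.135)&(P[...,2]<.16)&(abs(L[...,0])<.05)&(L[...,1]<.02)&(L[...,1]>-.08)
Q=P[m]; print("bar",m.sum(),Q.mean(0)); r=cv2.minAreaRect((Q[:,:2]*1000).astype(np.float32)); print(r)
m=((abs(P[...,2]-.055)<.006)&(abs(L[...,0])<.1)&(L[...,1]<.18)&(L[...,1]>0.0)); r=cv2.minAreaRect((P[m][:,:2]*1000).astype(np.float32)); print("rim",r)
print(rel([.526,.385,.15],down(.013)))
E
```

```text
[ 0.5801 -0.1467  0.1831] 10.490907027756036
[[ 1.3061 -0.7635]
 [ 0.6886  0.5203]
 [ 0.009   0.7169]
 [-0.0096 -0.927 ]
 [-2.6956 -0.7095]
 [-0.3998  1.2443]]
hood rect ((599.6570434570312, -220.6262969970703), (162.1905517578125, 171.9707489013672), 10.801776885986328) 0.11110389451080221
bar 218 [ 0.5839 -0.1628  0.15  ]
((585.1266479492188, -164.00991821289062), (81.69730377197266, 13.216991424560547), 10.105669975280762)
rim ((564.9238891601562, -66.48131561279297), (156.63079833984375, 157.45692443847656), 11.305259704589844)
[-0.3063 -0.0996  0.0813 -0.      0.     -0.4628]
```

Emit:
{"name": "carry_out", "arguments": {"deltas": [-0.306,-0.1,0.08,0,0,-0.463,-0.306,-0.1,0.08,0,0,-0.463,-0.306,-0.1,0.08,0,0,-0.463,-0.306,-0.1,0.08,0,0,-0.463,-0.306,-0.1,0.08,0,0,-0.463], "grip": 60}}

```text
time: 1.92
eef_pos: [0.5117, 0.3979, 0.1564]
tcp_rot: [-0.007, 1.0, 0.0, 0.0]
contact_force: [-0.2, 0.3, -0.6]
opening: 0.599
finger_force: 0.0
```

Emit:
{"name": "carry_out", "arguments": {"deltas": [0,0,0,0,0,0]}}

```text
time: 2.05
eef_pos: [0.5127, 0.3956, 0.1548]
tcp_rot: [-0.004, 1.0, -0.001, -0.001]
contact_force: [0.3, 0.5, 0.5]
opening: 0.597
finger_force: 0.0
```

```bash
python3 - <<'E'
from h import *
np.set_printoptions(precision=4,suppress=True)
s=ctrl.get_state(); print(s["time"],s["eef_pos"],s["tcp_rot"],s["qpos"],s["contact_force"])
c=cam("wrist"); im,d=ctrl.read_camera("wrist"); cv2.imwrite("pics/w1.png",im[:,:,::-1]); np.savez("w1.npz",im=im,d=d)
P=cloud(c,d); hsv=cv2.cvtColor(im,cv2.COLOR_RGB2HSV); m=(cv2.inRange(hsv,(100,100,40),(125,255,255))>0)&(P[...,2]>.068)&(P[...,2]<.082)
r=cv2.minAreaRect((P[m][:,:2]*1000).astype(np.float32)); print(m.sum(),r,P[m].mean(0))
print(rel([.526,.385,.034],down(.013)))
E
```

```text
2.05 [0.5127 0.3956 0.1548] [-0.0036  1.     -0.0009 -0.001 ] [ 0.5011  0.2972  1.7082 -0.0007  1.1388 -1.0767] [0.3396 0.4705 0.4796]
941 ((527.1588134765625, 386.5175476074219), (43.676795959472656, 9.905263900756836), 0.9346651434898376) [0.5257 0.3866 0.0738]
[-0.0146 -0.0126  0.1217 -0.0004 -0.0015 -0.0036]
```

View pics/w1.png

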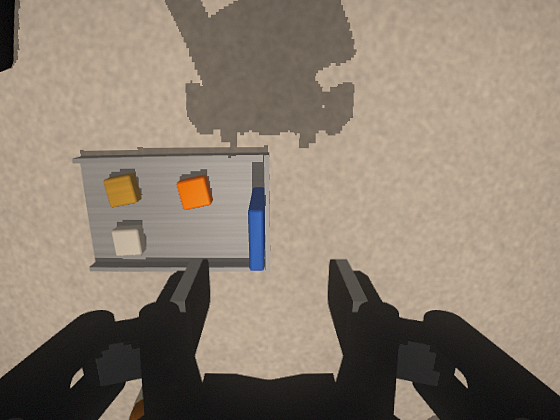

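Emit:
{"name": "carry_out", "arguments": {"deltas": [-0.0145,-0.009,0.03,0,0,-0.004,-0.0145,-0.009,0.05,0,0,-0.004,-0.0145,-0.009,0.09,0,0,-0.004,-0.0145,-0.009,0.121,0,0,-0.004,-0.0145,-0.009,0.121,0,0,-0.004]}}

```text
time: 2.72
eef_pos: [0.5214, 0.3904, 0.032]
tcp_rot: [-0.009, 1.0, -0.002, -0.003]
contact_force: [0.3, 0.1, 1.2]
opening: 0.6
finger_force: 0.0
```

Emit:
{"name": "carry_out", "arguments": {"deltas": [0,0,0,0,0,0,0,0,0,0,0,0,0,0,0,0,0,0,0,0,0,0,0,0,0,0,0,0,0,0], "grip": 0, "grip_force": 80}}

```text
time: 3.35
eef_pos: [0.5264, 0.3913, 0.038]
tcp_rot: [-0.009, 1.0, 0.001, 0.002]
contact_force: [-1.0, 0.1, 6.6]
opening: 0.115
finger_force: 78.8
```

Emit:
{"name": "carry_out", "arguments": {"deltas": [0,0,-0.02,0,0,0,0,0,-0.05,0,0,0,0,0,-0.08,0,0,0,0,0,-0.1,0,0,0,0,0,-0.1,0,0,0]}}

```text
time: 3.98
eef_pos: [0.5261, 0.391, 0.1379]
tcp_rot: [-0.009, 1.0, 0.001, 0.002]
contact_force: [-0.0, -0.1, -2.3]
opening: 0.107
finger_force: 78.3
```

```bash
python3 - <<'E'
from h import *
np.set_printoptions(precision=4,suppress=True)
s=ctrl.get_state(); print(s["time"],s["eef_pos"],s["tcp_rot"],s["qpos"],s["contact_force"],s["opening"],s["finger_force"])
# tray geometry relative to TCP at grasp: TCP is 19mm below grip point (tray local 0,.071,.034)
yaw=.187; A=np.array([.5815,-.142,0]); Rz=R.from_euler('z',yaw)
def tcp(yo,zo,th,xo=0):  # open-end underside edge at well-frame y=yo, world z=zo, tilt th
    loc=R.from_euler('x',th).apply([0,.151,.034])   # open edge->TCP
    return Rz.apply(np.array([xo,.085+yo,zo])+loc)+A
for th,yo,zo in [(0,.10,.10),(0.25,.06,.08),(.45,.04,.07),(.7,.03,.07)]:
    print(th,tcp(yo,zo,th),rel(tcp(yo,zo,th),down(yaw,th)))
E
```

```text
3.975 [0.5261 0.391  0.1379] [-0.0085  1.      0.001   0.0019] [ 0.4846  0.328   1.7026  0.0002  1.1068 -1.1034] [-0.0255 -0.0672 -2.2694] 0.10652602722308868 78.265939950943
0 [0.519  0.1881 0.134 ] [ 0.0105 -0.2027  0.0034  0.0017  0.0039 -0.1699]
0.25 [0.5289 0.136  0.1503] [ 0.0015 -0.255  -0.013  -0.2477  0.0251 -0.1685]
0.45 [0.5357 0.0999 0.1663] [-0.0048 -0.2912 -0.029  -0.4472  0.0421 -0.1661]
0.7 [0.5427 0.063  0.1933] [-0.0112 -0.3282 -0.056  -0.6965  0.0632 -0.1615]
```

Emit:
{"name": "carry_out", "arguments": {"deltas": [0.002,-0.02,0,0,0,-0.02,0.004,-0.06,0,0,0,-0.06,0.006,-0.1,0,0,0,-0.1,0.008,-0.14,0,0,0,-0.14,0.01,-0.175,0,0,0,-0.17]}}

```text
time: 4.6
eef_pos: [0.5166, 0.2137, 0.1335]
tcp_rot: [-0.094, 0.996, -0.0, -0.002]
contact_force: [0.8, 0.8, -2.2]
opening: 0.109
finger_force: 78.3
```

Emit:
{"name": "carry_out", "arguments": {"deltas": [0,-0.02,0,0,0,0,0,-0.027,0,0,0,0,0,-0.027,0,0,0,0]}}

```text
time: 4.97
eef_pos: [0.5233, 0.189, 0.1352]
tcp_rot: [-0.093, 0.996, 0.0, -0.0]
contact_force: [-0.3, -0.7, -3.3]
opening: 0.103
finger_force: 78.3
```

```bash
python3 - <<'E'
from h import *
np.set_printoptions(precision=4,suppress=True)
s=ctrl.get_state(); print(s["time"],s["eef_pos"],s["tcp_rot"],s["qpos"],s["contact_force"],s["opening"],s["finger_force"])
ims=[]
for n in ["top","wrist"]:
    im,d=ctrl.read_camera(n); np.savez(n+"2.npz",im=im,d=d); ims.append(im)
cv2.imwrite("pics/c2.png",cv2.resize(np.hstack([i[:,:,::-1] for i in ims]),(800,300)))
yaw=.187; A=np.array([.5815,-.142,0]); Rz=R.from_euler('z',yaw)
def tcp(yo,zo,th,xo=0):
    loc=R.from_euler('x',th).apply([0,.151,.038]); return Rz.apply(np.array([xo,.085+yo,zo])+loc)+A
for th,yo,zo in [(0.,.05,.09),(0.2,.05,.08),(.35,.04,.07),(.5,.035,.065),(.7,.03,.065)]:
    print(th,tcp(yo,zo,th),rel(tcp(yo,zo,th),down(yaw,th)))
E
```

```text
4.975 [0.5233 0.189  0.1352] [-0.0931  0.9957  0.0003 -0.0002] [ 0.164   0.1272  1.9489  0.0006  1.0658 -1.5936] [-0.3313 -0.7478 -3.2536] 0.10344290849753482 78.34146022796631
0.0 [0.5283 0.139  0.128 ] [ 0.0044 -0.0507  0.0074  0.0005 -0.0001  0.0008]
0.2 [0.5303 0.1286 0.1472] [ 0.0044 -0.0612 -0.0118 -0.1995 -0.0001  0.0008]
0.35 [0.5343 0.1074 0.1575] [ 0.0044 -0.0829 -0.0221 -0.3495 -0.0002  0.0008]
0.5 [0.5379 0.0882 0.1707] [ 0.0044 -0.1024 -0.0354 -0.4995 -0.0003  0.0007]
0.7 [0.5432 0.0604 0.1913] [ 0.0044 -0.1307 -0.056  -0.6995 -0.0003  0.0007]
```

View pics/c2.png

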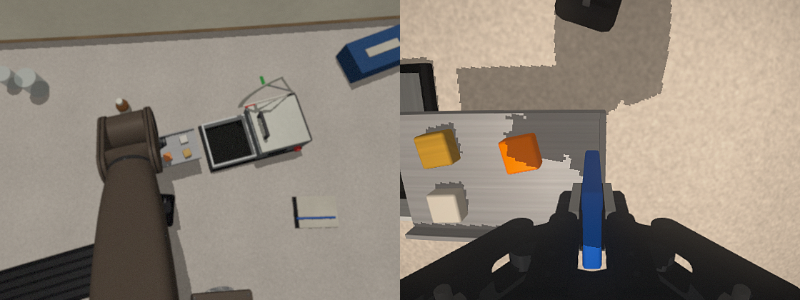

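Emit:
{"name": "carry_out", "arguments": {"deltas": [0.004,-0.04,0.004,0,0,0,0.004,-0.053,-0.004,-0.08,0,0,0.004,-0.061,-0.012,-0.17,0,0,0.004,-0.071,-0.017,-0.25,0,0,0.004,-0.077,-0.02,-0.3,0,0]}}

```text
time: 5.7
eef_pos: [0.534, 0.1124, 0.1559]
tcp_rot: [-0.093, 0.984, 0.149, -0.014]
contact_force: [-0.3, -0.2, -3.1]
opening: 0.105
finger_force: 78.5
```

Emit:
{"name": "carry_out", "arguments": {"deltas": [0,0,0,0,0,0,0,0,0,0,0,0]}}

```text
time: 5.95
eef_pos: [0.5333, 0.1131, 0.1553]
tcp_rot: [-0.093, 0.984, 0.148, -0.014]
contact_force: [-0.6, 0.3, -3.0]
opening: 0.108
finger_force: 78.5
```

```bash
cat > tip.py <<'E'
from h import *
np.set_printoptions(precision=4,suppress=True)
yaw=.187; A=np.array([.5815,-.142,0]); Rz=R.from_euler('z',yaw)
def tcp(yo,zo,th,xo=0):
    loc=R.from_euler('x',th).apply([0,.151,.038]); return Rz.apply(np.array([xo,.085+yo,zo])+loc)+A
def state():
    s=ctrl.get_state(); print(s["time"],s["eef_pos"],s["tcp_rot"],s["qpos"],s["contact_force"],s["opening"],s["finger_force"])
E
python3 - <<'E'
from tip import *
state()
for th,yo,zo in [(0.3,.04,.07),(.35,.04,.07),(.4,.035,.068),(.45,.035,.066),(.5,.035,.065),(.6,.03,.065),(.7,.03,.065)]:
    print(th,tcp(yo,zo,th),rel(tcp(yo,zo,th),down(yaw,th)))
E
```

```text
5.95 [0.5333 0.1131 0.1553] [-0.0929  0.9844  0.1485 -0.0142] [-0.1103  0.0993  1.9615  0.3086  1.1888 -2.0007] [-0.5596  0.2944 -3.0001] 0.10841137567017047 78.54218602180481
0.3 [0.5335 0.1115 0.1509] [ 0.0001 -0.0028  0.0037 -0.0006 -0.0008  0.0011]
0.35 [0.5343 0.1074 0.1575] [ 0.0001 -0.0049 -0.0038 -0.0506 -0.0008  0.0011]
0.4 [0.5361 0.098  0.1618] [ 0.0001 -0.0128 -0.0107 -0.1006 -0.0008  0.0011]
0.45 [0.537  0.0933 0.1659] [ 0.0001 -0.0162 -0.016  -0.1506 -0.0008  0.001 ]
0.5 [0.5379 0.0882 0.1707] [ 0.0001 -0.0197 -0.0222 -0.2006 -0.0009  0.001 ]
0.6 [0.5409 0.0724 0.1816] [ 0.0002 -0.0319 -0.0373 -0.3006 -0.0009  0.001 ]
0.7 [0.5432 0.0604 0.1913] [ 0.0002 -0.0406 -0.0502 -0.4006 -0.001   0.0009]
```

Emit:
{"name": "carry_out", "arguments": {"deltas": [0,-0.005,-0.004,-0.05,0,0,0,-0.009,-0.007,-0.075,0,0,0,-0.013,-0.011,-0.1,0,0,0,-0.015,-0.013,-0.125,0,0,0,-0.016,-0.016,-0.15,0,0]}}

```text
time: 6.58
eef_pos: [0.5374, 0.0926, 0.1664]
tcp_rot: [-0.091, 0.97, 0.223, -0.021]
contact_force: [0.8, 0.3, -0.8]
opening: 0.101
finger_force: 78.7
```

Emit:
{"name": "carry_out", "arguments": {"deltas": [0,0,0,0,0,0,0,0,0,0,0,0,0,0,0,0,0,0]}}

```text
time: 6.95
eef_pos: [0.5372, 0.0929, 0.1661]
tcp_rot: [-0.091, 0.971, 0.222, -0.021]
contact_force: [0.9, -0.0, -1.9]
opening: 0.105
finger_force: 78.7
```

```bash
python3 - <<'E'
from tip import *
state()
ims=[]
for n in ["scene","wrist"]:
    im,d=ctrl.read_camera(n); ims.append(im)
    for q in ["block_ceramic","block_brass","block_polymer"]: print(n,q,[(np.round(e["uv"]),round(e["score"],2)) for e in ctrl.find_in(n,q)[:2]])
a=cv2.resize(ims[0][180:360,180:420,::-1],(400,300)); b=cv2.resize(ims[1][:,:,::-1],(400,300))
cv2.imwrite("pics/c3.png",np.hstack([a,b]))
for th,yo,zo in [(.45,.035,.066),(.5,.035,.065),(.6,.03,.065),(.7,.03,.065)]:
    print(th,tcp(yo,zo,th),rel(tcp(yo,zo,th),down(yaw,th)))
E
```

```text
6.95 [0.5372 0.0929 0.1661] [-0.0913  0.9705  0.2221 -0.0208] [-0.2064  0.1221  1.9423  0.4316  1.2873 -2.1313] [ 0.9101 -0.0166 -1.9184] 0.10526296017256276 78.74596953392029
scene block_ceramic [(array([396., 230.]), 0.23)]
scene block_brass []
scene block_polymer [(array([260., 248.]), 0.43)]
wrist block_ceramic [(array([ 27., 131.]), 0.51)]
wrist block_brass []
wrist block_polymer []
0.45 [0.537  0.0933 0.1659] [ 0.0002  0.0004  0.0004  0.     -0.0001  0.0002]
0.5 [0.5379 0.0882 0.1707] [ 0.0002 -0.0021 -0.0062 -0.05   -0.0001  0.0002]
0.6 [0.5409 0.0724 0.1816] [ 0.0002 -0.0119 -0.023  -0.15   -0.0001  0.0002]
0.7 [0.5432 0.0604 0.1913] [ 0.0002 -0.0186 -0.037  -0.25   -0.0001  0.0002]
```

View pics/c3.png

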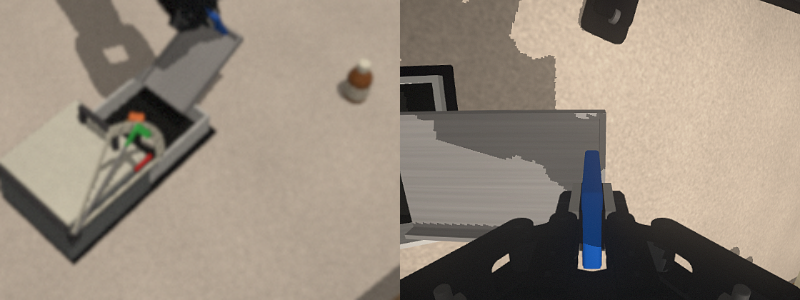

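Emit:
{"name": "carry_out", "arguments": {"deltas": [0,-0.002,-0.006,-0.05,0,0,0,-0.007,-0.015,-0.1,0,0,0,-0.012,-0.023,-0.15,0,0,0,-0.012,-0.023,-0.15,0,0,0,-0.012,-0.023,-0.15,0,0]}}

```text
time: 7.98
eef_pos: [0.5411, 0.0721, 0.1815]
tcp_rot: [-0.089, 0.951, 0.294, -0.028]
contact_force: [0.0, 0.4, -1.5]
opening: 0.105
finger_force: 78.7
```

```bash
python3 - <<'E'
from tip import *
state()
# retreat: back up along +y and level, then to a free spot near the original tray place
print(rel(tcp(.04,.11,.4),down(yaw,.4)))
print(rel(tcp(.08,.13,.1),down(yaw,.1)))
print(rel(tcp(.1,.12,0),down(yaw,0)))
c=cam("top");im,d=ctrl.read_camera("top");
for q in ["block_ceramic","block_brass","block_polymer"]:
    for n in ["top"]:
        print(q,[(np.round(e["uv"]),round(e["score"],2)) for e in ctrl.find_in(n,q)[:2]])
P=cloud(c,d); L=Rz.inv().apply((P-A).reshape(-1,3)).reshape(P.shape)-[0,.085,.018]
cv2.imwrite("pics/t4.png",cv2.resize(im[100:230,240:400,::-1],(640,520)))
E
```

```text
7.975 [0.5411 0.0721 0.1815] [-0.0891  0.9512  0.2943 -0.0276] [-0.2938  0.1553  1.9118  0.5323  1.4067 -2.2302] [ 0.0335  0.3678 -1.5101] 0.10515141757364996 78.71479868888855
[ 0.0001  0.0385 -0.0007  0.2001 -0.0001 -0.0002]
[ 0.0001  0.078   0.0516  0.5001 -0.0001 -0.0002]
[ 0.0001  0.0842  0.086   0.6001 -0.0001 -0.0002]
block_ceramic []
block_brass []
block_polymer []
```

View pics/t4.png

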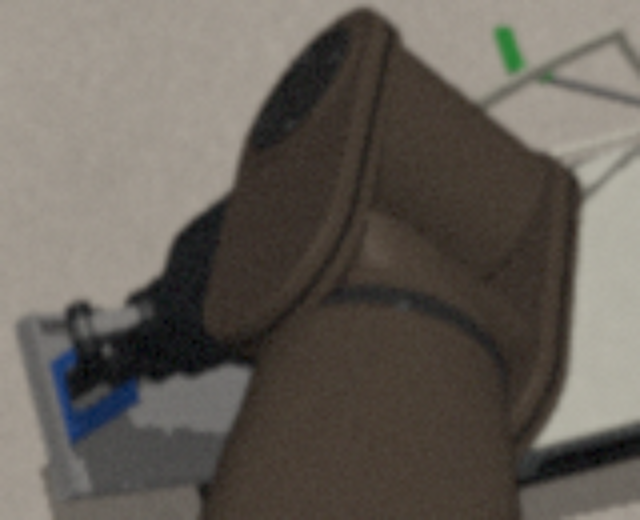

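Emit:
{"name": "carry_out", "arguments": {"deltas": [0,0.012,0,0.06,0,0,0,0.025,0,0.13,0,0,0,0.038,-0.001,0.2,0,0,0,0.038,-0.001,0.2,0,0]}}

```text
time: 8.68
eef_pos: [0.5355, 0.104, 0.2053]
tcp_rot: [-0.093, 0.976, 0.198, -0.017]
contact_force: [-0.2, -0.1, -1.1]
opening: 0.108
finger_force: 78.8
```

```bash
python3 - <<'E'
from tip import *
state()
print(rel(tcp(.17,.12,.38),down(yaw,.38)))
E
```

```text
8.675 [0.5355 0.104  0.2053] [-0.0934  0.9756  0.1978 -0.0175] [-0.1679  0.0618  1.9198  0.3866  1.3233 -2.0562] [-0.2304 -0.143  -1.1472] 0.1082445896913496 78.75505685806274
[0.0001 0.1229 0.0454 0.0199 0.0014 0.0041]
```

Emit:
{"name": "carry_out", "arguments": {"deltas": [0,0.02,0.007,0,0,0,0,0.06,0.022,0.01,0,0,0,0.1,0.037,0.02,0,0,0,0.12,0.045,0.02,0,0,0,0.12,0.045,0.02,0,0]}}

```text
time: 9.3
eef_pos: [0.5103, 0.2298, 0.2082]
tcp_rot: [-0.093, 0.978, 0.188, -0.019]
contact_force: [0.2, -0.8, -2.0]
opening: 0.103
finger_force: 78.7
```

```bash
python3 - <<'E'
from tip import *
state()
c=cam("top");im,d=ctrl.read_camera("top"); K=cloud(c,d)
for q in ["block_ceramic","block_brass","block_polymer"]:
    for e in ctrl.find_in("top",q)[:2]: print(q,np.round(e["uv"]),round(e["score"],2),Rz.inv().apply(at_z(c,[e["uv"]],.032)-A)-[0,.085,.018])
c2=cam("scene"); im2,d2=ctrl.read_camera("scene")
a=cv2.resize(im[100:220,240:400,::-1],(400,300),interpolation=cv2.INTER_CUBIC); b=cv2.resize(im2[180:345,190:410,::-1],(400,300),interpolation=cv2.INTER_CUBIC)
cv2.imwrite("pics/t5.png",np.hstack([a,b]))
# place target: tray origin at (.53,.33), yaw .01, flat: TCP local (0,.071,.038)
pl=lambda z:(np.array([.53,.33,z])+R.from_euler('z',.01).apply([0,.071,.038]))
print(rel(pl(.1),down(.01)),pl(0))
E
```

```text
9.3 [0.5103 0.2298 0.2082] [-0.0928  0.9775  0.1884 -0.019 ] [ 0.0713  0.041   1.9324  0.4004  1.2434 -1.8335] [ 0.2493 -0.8138 -2.0179] 0.1030705408481395 78.70086908340454
block_ceramic [324. 192.] 0.63 [[ 0.0123 -0.0209  0.014 ]]
block_brass [323. 209.] 0.47 [[-0.0298 -0.0068  0.014 ]]
block_polymer [166. 142.] 0.25 [[0.2361 0.328  0.014 ]]
[-0.0493  0.129   0.1277  0.379  -0.0341  0.1736] [0.5293 0.401  0.038 ]
```

View pics/t5.png

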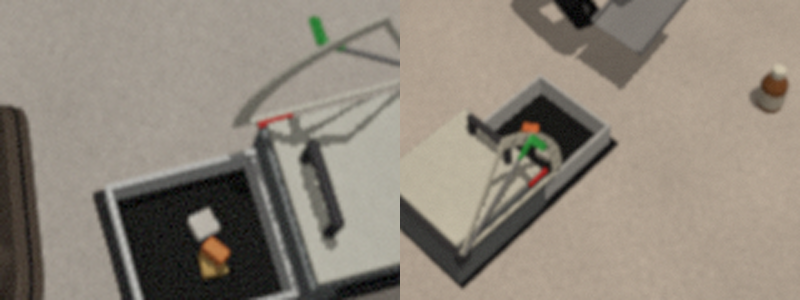

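Emit:
{"name": "carry_out", "arguments": {"deltas": [-0.012,0.032,0.032,0.095,-0.009,0.043,-0.025,0.065,0.064,0.19,-0.017,0.087,-0.037,0.097,0.096,0.285,-0.026,0.13,-0.049,0.129,0.128,0.379,-0.034,0.174,-0.049,0.129,0.128,0.379,-0.034,0.174]}}

```text
time: 10.18
eef_pos: [0.5269, 0.4043, 0.1347]
tcp_rot: [-0.007, 1.0, -0.001, -0.002]
contact_force: [0.0, 0.0, -1.1]
opening: 0.104
finger_force: 79.0
```

Emit:
{"name": "carry_out", "arguments": {"deltas": [0,0,0.02,0,0,0,0,0,0.05,0,0,0,0,0,0.08,0,0,0,0,0,0.09,0,0,0,0,0,0.09,0,0,0]}}

```text
time: 10.8
eef_pos: [0.5287, 0.4004, 0.0475]
tcp_rot: [-0.005, 1.0, -0.0, -0.0]
contact_force: [0.2, 1.1, -1.4]
opening: 0.109
finger_force: 79.0
```

```bash
python3 - <<'E'
from tip import *
state(); P,Q=tool(); print(Q.as_matrix()); print(rel([.529,.401,.038],down(.01)))
E
```

```text
10.8 [0.5287 0.4004 0.0475] [-0.0046  1.     -0.0002 -0.0004] [ 0.4954  0.4568  1.7157 -0.0001  0.97   -1.0845] [ 0.2495  1.106  -1.425 ] 0.10919473395554315 78.96140456199646
[[-1.     -0.0091 -0.0008]
 [-0.0091  1.     -0.0005]
 [ 0.0008 -0.0005 -1.    ]]
[-0.0003  0.0006  0.0095 -0.0005 -0.0008 -0.0009]
```

Emit:
{"name": "carry_out", "arguments": {"deltas": [0,0,0.004,0,0,0,0,0,0.007,0,0,0,0,0,0.009,0,0,0,0,0,0.01,0,0,0,0,0,0.01,0,0,0]}}

```text
time: 11.42
eef_pos: [0.5286, 0.402, 0.0382]
tcp_rot: [-0.006, 1.0, 0.0, 0.0]
contact_force: [-0.4, 0.1, -1.0]
opening: 0.106
finger_force: 79.0
```

Emit:
{"name": "carry_out", "arguments": {"deltas": [0,0,0.0015,0,0,0,0,0,0.0025,0,0,0,0,0,0.0025,0,0,0]}}

```text
time: 11.8
eef_pos: [0.5294, 0.4023, 0.038]
tcp_rot: [-0.006, 1.0, 0.0, 0.001]
contact_force: [-3.7, -2.2, 5.8]
opening: 0.104
finger_force: 80.5
```

Emit:
{"name": "carry_out", "arguments": {"deltas": [0,0,0,0,0,0,0,0,0,0,0,0,0,0,0,0,0,0,0,0,0,0,0,0,0,0,0,0,0,0], "grip": 60}}

```text
time: 12.42
eef_pos: [0.5286, 0.4018, 0.0354]
tcp_rot: [-0.005, 1.0, -0.0, 0.0]
contact_force: [-0.2, 0.1, -0.1]
opening: 0.597
finger_force: 0.0
```

Emit:
{"name": "carry_out", "arguments": {"deltas": [0,0,-0.03,0,0,0,0,0,-0.08,0,0,0,0,0,-0.14,0,0,0,0,0,-0.18,0,0,0,0,0,-0.18,0,0,0]}}

```text
time: 13.05
eef_pos: [0.5307, 0.4031, 0.2214]
tcp_rot: [-0.006, 1.0, 0.002, 0.005]
contact_force: [0.6, -0.3, 0.1]
opening: 0.597
finger_force: 0.0
```

```bash
python3 - <<'E'
from tip import *
state()
c=cam("wrist"); im,d=ctrl.read_camera("wrist"); P=cloud(c,d); hsv=cv2.cvtColor(im,cv2.COLOR_RGB2HSV)
m=(cv2.inRange(hsv,(100,100,40),(125,255,255))>0)&(P[...,2]>.06)&(P[...,2]<.09)
print(m.sum(),cv2.minAreaRect((P[m][:,:2]*1000).astype(np.float32)),P[m].mean(0))
# tray floor: plane fit
T=np.array([.53,.33,0]); m=(abs(P[...,0]-.53)<.04)&(abs(P[...,1]-.31)<.055)&(P[...,2]<.03); Q=P[m]
co=np.linalg.lstsq(np.c_[Q[:,:2]-Q[:,:2].mean(0),np.ones(len(Q))],Q[:,2],rcond=None)[0]; print("floor slope,z",co,len(Q))
bar=Rz.apply([0,-.03,.127])+A; print("bar",bar,rel(bar+[0,0,.1],down(yaw)))
E
```

```text
13.05 [0.5307 0.4031 0.2214] [-0.0055  1.      0.0024  0.0047] [ 0.4976  0.2698  1.6153 -0.0002  1.2459 -1.0842] [ 0.5597 -0.2625  0.0629] 0.5971103647154323 0.0
637 ((530.6107177734375, 401.4867248535156), (44.241050720214844, 9.34714126586914), 0.48963508009910583) [0.5292 0.4015 0.0735]
floor slope,z [-0.0001 -0.0007  0.0031] 8155
bar [ 0.5871 -0.1715  0.127 ] [-0.0514 -0.5744 -0.0101  0.0016  0.0045 -0.1759]
```

Emit:
{"name": "carry_out", "arguments": {"deltas": [-0.005,-0.055,-0.01,0,0,-0.02,-0.01,-0.115,-0.02,0,0,-0.05,-0.018,-0.175,-0.03,0,0,-0.08,-0.023,-0.235,-0.035,0,0,-0.11,-0.028,-0.295,-0.04,0,0,-0.14]}}

```text
time: 13.72
eef_pos: [0.5585, 0.1052, 0.2529]
tcp_rot: [-0.076, 0.997, 0.0, -0.002]
contact_force: [0.6, 0.5, -0.1]
opening: 0.596
finger_force: 0.0
```

Emit:
{"name": "carry_out", "arguments": {"deltas": [0.02,-0.06,0,0,0,-0.02,0.04,-0.12,0,0,0,-0.036,0.04,-0.18,0,0,0,-0.036,0.04,-0.23,0,0,0,-0.036,0.04,-0.25,0,0,0,-0.036]}}

```text
time: 14.35
eef_pos: [0.5568, -0.1482, 0.2528]
tcp_rot: [-0.092, 0.996, 0.001, -0.002]
contact_force: [-0.5, -0.8, 0.2]
opening: 0.598
finger_force: 0.0
```

```bash
python3 - <<'E'
from tip import *
state()
bar=Rz.apply([0,-.03,.127])+A; print("bar",bar,rel(bar+[0,0,.1],down(yaw)))
ctrl.read_camera("scene"); 
c=cam("wrist"); im,d=ctrl.read_camera("wrist"); np.savez("w6.npz",im=im,d=d); cv2.imwrite("pics/w6.png",im[:,:,::-1])
print(ctrl.find_in("wrist","grip_bar")[:2])
E
```

```text
14.35 [ 0.5568 -0.1482  0.2528] [-0.0918  0.9958  0.0012 -0.0017] [-0.4362  0.0555  1.7999  0.0003  1.2902 -2.1909] [-0.4924 -0.8329  0.1924] 0.5983850050734907 0.0
bar [ 0.5871 -0.1715  0.127 ] [-0.0256 -0.0285  0.0256  0.0026 -0.0032 -0.0032]
[{'uv': [180.0, 210.3], 'score': 0.86}]
```

View pics/w6.png

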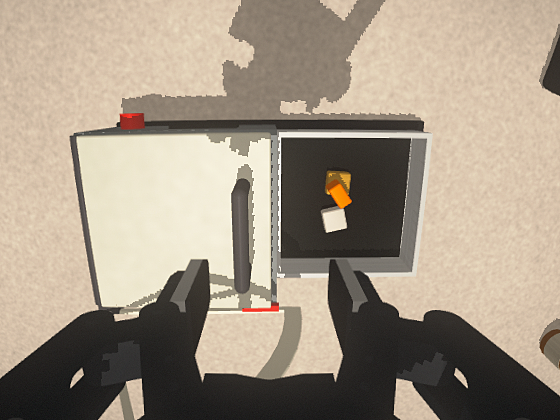

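```bash
python3 - <<'E'
from tip import *
z=np.load("w6.npz"); c=cam("wrist"); P=cloud(c,z["d"])
uv=np.zeros(P.shape[:2],bool); uv[170:300,215:262]=True
m=uv&(P[...,2]>.140)&(P[...,2]<.16); Q=P[m]; r=cv2.minAreaRect((Q[:,:2]*1000).astype(np.float32)); print(m.sum(),Q.mean(0),Q.max(0),r)
# hood top & rim
cen=np.array([r[0][0]/1e3,r[0][1]/1e3,.127]); print("local",Rz.inv().apply(cen-A))
g=cen+Rz.apply([0,0,0])
print(rel(g+[0,0,.06],down(yaw)),rel(g,down(yaw)))
E
```

```text
1681 [ 0.5829 -0.1623  0.1502] [ 0.6261 -0.1493  0.1534] ((585.5731811523438, -162.10252380371094), (82.0046157836914, 12.018186569213867), 10.838223457336426)
local [ 0.0003 -0.0205  0.127 ]
[-0.025  -0.0215  0.0667  0.0025 -0.0019 -0.0011] [-0.0251 -0.0217  0.1267  0.0025 -0.0019 -0.0011]
```

Emit:
{"name": "carry_out", "arguments": {"deltas": [-0.012,-0.01,0.03,0,0,0,-0.025,-0.022,0.06,0,0,0,-0.025,-0.022,0.08,0,0,0,-0.025,-0.022,0.11,0,0,0,-0.025,-0.022,0.126,0,0,0]}}

```text
time: 15.12
eef_pos: [0.5853, -0.161, 0.1276]
tcp_rot: [-0.094, 0.996, 0.001, -0.001]
contact_force: [-0.4, -0.7, 0.2]
opening: 0.603
finger_force: 0.0
```

Emit:
{"name": "carry_out", "arguments": {"deltas": [0,0,0,0,0,0,0,0,0,0,0,0]}}

```text
time: 15.38
eef_pos: [0.5872, -0.163, 0.131]
tcp_rot: [-0.094, 0.996, -0.001, 0.001]
contact_force: [0.6, 0.3, 0.0]
opening: 0.596
finger_force: 0.0
```

Emit:
{"name": "carry_out", "arguments": {"deltas": [0,0,0,0,0,0,0,0,0,0,0,0,0,0,0,0,0,0,0,0,0,0,0,0,0,0,0,0,0,0], "grip": 0, "grip_force": 60}}

```text
time: 16.0
eef_pos: [0.5873, -0.1647, 0.1307]
tcp_rot: [-0.093, 0.996, -0.002, 0.001]
contact_force: [0.6, -5.3, 1.3]
opening: 0.116
finger_force: 58.5
```

```bash
python3 - <<'E'
from tip import *
state(); P,Q=tool(); z=.189; Rb=R.from_euler('z',z)
r=np.hypot(.135,.046); a0=np.arctan2(.046,.135)
for th in [.15,.3,.45,.6,.7,.785]:
    v=Rb.apply([0,r*np.cos(a0+th)-.135,r*np.sin(a0+th)-.046])
    for k in [0,.3]:
        q=R.from_rotvec(Rb.apply([th*k,0,0]))*Q   # tilt tool with part of hood angle
        g=P+Q.apply([0,0,-.019])+v; print(th,k,rel(g+q.apply([0,0,.019]),q))
E
```

```text
16.0 [ 0.5873 -0.1647  0.1307] [-0.0933  0.9956 -0.0018  0.0013] [-0.4389  0.2432  1.8228 -0.0021  1.0713 -2.1957] [ 0.6138 -5.2884  1.3248] 0.11579604585670893 58.48665654659271
0.15 0 [-0.0001 -0.0085 -0.0196  0.      0.      0.    ]
0.15 0.3 [-0.0001 -0.0076 -0.0196 -0.045   0.0001  0.0001]
0.3 0 [-0.0001 -0.0198 -0.0378  0.      0.      0.    ]
0.3 0.3 [-0.0001 -0.0181 -0.0378 -0.09    0.0002  0.0002]
0.45 0 [-0.0002 -0.0337 -0.054   0.      0.      0.    ]
0.45 0.3 [-0.0002 -0.0311 -0.0542 -0.135   0.0003  0.0003]
0.6 0 [-0.0003 -0.0498 -0.068   0.      0.      0.    ]
0.6 0.3 [-0.0003 -0.0464 -0.0683 -0.18    0.0004  0.0004]
0.7 0 [-0.0003 -0.0617 -0.0759  0.      0.      0.    ]
0.7 0.3 [-0.0003 -0.0577 -0.0763 -0.21    0.0004  0.0005]
0.785 0 [-0.0003 -0.0723 -0.0817  0.      0.      0.    ]
0.785 0.3 [-0.0003 -0.0679 -0.0822 -0.2355  0.0005  0.0005]
```

Emit:
{"name": "carry_out", "arguments": {"deltas": [0,-0.005,-0.01,-0.022,0,0,0,-0.0095,-0.02,-0.045,0,0,0,-0.014,-0.028,-0.067,0,0,0,-0.02,-0.038,-0.09,0,0,0,-0.026,-0.046,-0.112,0,0]}}

```text
time: 16.62
eef_pos: [0.5912, -0.1861, 0.1749]
tcp_rot: [-0.093, 0.994, 0.06, -0.005]
contact_force: [4.3, 4.9, -6.5]
opening: 0.115
finger_force: 58.3
```

Emit:
{"name": "carry_out", "arguments": {"deltas": [0,-0.006,-0.007,-0.022,0,0,0,-0.012,-0.012,-0.045,0,0,0,-0.0205,-0.017,-0.068,0,0,0,-0.0205,-0.017,-0.068,0,0]}}

```text
time: 17.12
eef_pos: [0.5945, -0.2029, 0.1943]
tcp_rot: [-0.094, 0.991, 0.1, -0.01]
contact_force: [-7.2, 19.3, 12.6]
opening: 0.112
finger_force: 59.3
```

```bash
cat > look.py <<'E'
from tip import *
import sys
state()
P,Q=tool(); g=P+Q.apply([0,0,-.019]); Rb=R.from_euler('z',.189); H=np.array([.585,-.163,.1])-Rb.apply([0,.135,0]); L=Rb.inv().apply(g-H); print("grasp in hinge frame",L,"hood angle est",np.arctan2(L[2],L[1])-np.arctan2(.046,.135),np.hypot(L[1],L[2]))
for n in ["top","scene"]:
    c=cam(n); im,d=ctrl.read_camera(n); np.savez(f"{n}_{sys.argv[1]}.npz",im=im,d=d); Pc=cloud(c,d); hsv=cv2.cvtColor(im,cv2.COLOR_RGB2HSV)
    for col,m in [("green",cv2.inRange(hsv,(45,110,40),(75,255,255))),("red",cv2.inRange(hsv,(0,150,60),(6,255,255))|cv2.inRange(hsv,(174,150,60),(180,255,255)))]:
        q=Rb.inv().apply(Pc[m>0]-H); u=np.argwhere(m>0); k=(q[:,0]>.06)&(q[:,0]<.14)&(q[:,1]>0)&(q[:,1]<.25)&(q[:,2]>-.03)
        q=q[k]; 
        if len(q): print(n,col,len(q),np.median(q,0),"ang",np.median(np.arctan2(q[:,2],q[:,1])))
E
python3 look.py a
```

```text
17.125 [ 0.5945 -0.2029  0.1943] [-0.0938  0.9905  0.0998 -0.0102] [-0.5495  0.277   1.6669  0.1513  1.3377 -2.3545] [-7.2111 19.2998 12.5763] 0.11248684525937266 59.32771146297455
grasp in hinge frame [0.0019 0.0903 0.1129] hood angle est 0.5678952656243454 0.1445408754211278
top green 32 [0.1053 0.1272 0.1347] ang 0.8153220590551931
top red 4 [0.0812 0.1352 0.0853] ang 0.5631928639037926
scene green 62 [0.0997 0.1198 0.1301] ang 0.8257774271199767
scene red 15 [0.0854 0.1262 0.0775] ang 0.5623765979716833
```

```bash
cat > arc.py <<'E'
from tip import *
import sys
cur=float(sys.argv[1]); out=float(sys.argv[2]); P,Q=tool(); Rb=R.from_euler('z',.189); r=.1426; a0=np.arctan2(.046,.135)
f=lambda a,o:Rb.apply([0,(r+o)*np.cos(a0+a),(r+o)*np.sin(a0+a)])
for th in map(float,sys.argv[3:]):
    q=R.from_rotvec(Rb.apply([(th-cur)*.3,0,0]))*Q
    print(th,rel(P+Q.apply([0,0,-.022])+f(th,out)-f(cur,0)+q.apply([0,0,.022]),q))
E
python3 arc.py .568 .002 .568 .63 .68 .73 .78
```

```text
0.568 [ 0.      0.0015 -0.0013  0.      0.      0.    ]
0.63 [ 0.     -0.004  -0.008  -0.0186 -0.     -0.    ]
0.68 [ 0.     -0.0088 -0.0131 -0.0336 -0.     -0.    ]
0.73 [ 0.     -0.0138 -0.018  -0.0486 -0.     -0.0001]
0.78 [ 0.     -0.0191 -0.0226 -0.0636 -0.     -0.0001]
```

Emit:
{"name": "carry_out", "arguments": {"deltas": [0,0.0015,-0.0015,0,0,0,0,-0.004,-0.008,-0.019,0,0,0,-0.009,-0.013,-0.034,0,0,0,-0.014,-0.018,-0.049,0,0,0,-0.014,-0.018,-0.049,0,0]}}

```text
time: 17.85
eef_pos: [0.5981, -0.2216, 0.2095]
tcp_rot: [-0.094, 0.988, 0.121, -0.012]
contact_force: [-4.1, 13.5, 10.4]
opening: 0.112
finger_force: 58.9
```

Emit:
{"name": "carry_out", "arguments": {"deltas": [0,0,0,0,0,0,0,0,0,0,0,0]}}

```text
time: 18.1
eef_pos: [0.598, -0.2214, 0.2094]
tcp_rot: [-0.094, 0.988, 0.121, -0.012]
contact_force: [-4.4, 13.3, 10.7]
opening: 0.111
finger_force: 58.9
```

```bash
python3 look.py b; python3 arc.py .73 0 .76 .79 .81; python3 arc.py .73 .002 .73 .79
```

```text
18.1 [ 0.598  -0.2214  0.2094] [-0.0941  0.9881  0.1208 -0.0116] [-0.5822  0.3003  1.6138  0.176   1.4017 -2.3877] [-4.3809 13.316  10.6654] 0.11145129850260944 58.866562843322754
grasp in hinge frame [0.0018 0.0706 0.1278] hood angle est 0.7377770278422748 0.1460322934793897
top green 32 [0.1047 0.1272 0.1349] ang 0.8164148330738077
top red 3 [0.0805 0.1192 0.1071] ang 0.733704597192598
scene green 69 [0.0994 0.1192 0.1294] ang 0.8245232958550468
scene red 16 [0.0828 0.1018 0.0941] ang 0.7416946315983555
0.76 [ 0.     -0.003  -0.0029 -0.009  -0.     -0.    ]
0.79 [ 0.     -0.006  -0.0057 -0.018  -0.     -0.    ]
0.81 [ 0.     -0.0081 -0.0075 -0.024  -0.     -0.    ]
0.73 [-0.      0.0014 -0.0015  0.      0.      0.    ]
0.79 [ 0.     -0.0047 -0.0072 -0.018  -0.     -0.    ]
```

Emit:
{"name": "carry_out", "arguments": {"deltas": [0,-0.003,-0.004,-0.012,0,0,0,-0.007,-0.0085,-0.024,0,0,0,-0.007,-0.0085,-0.024,0,0,0,-0.007,-0.0085,-0.024,0,0]}}

```text
time: 18.7
eef_pos: [0.5998, -0.2309, 0.2154]
tcp_rot: [-0.094, 0.987, 0.132, -0.012]
contact_force: [-3.2, 11.1, 8.4]
opening: 0.116
finger_force: 58.6
```

```bash
python3 look.py c; python3 - <<'E'
from h import *
a=np.load("top_c.npz")["im"][85:175,320:440,::-1]; b=np.load("scene_c.npz")["im"][225:315,190:310,::-1]
cv2.imwrite("pics/f.png",np.hstack([cv2.resize(i,(400,300),interpolation=cv2.INTER_CUBIC) for i in (a,b)]))
E
```

```text
18.7 [ 0.5998 -0.2309  0.2154] [-0.0938  0.9868  0.1317 -0.0124] [-0.5983  0.315   1.5867  0.188   1.4324 -2.4026] [-3.1636 11.1374  8.423 ] 0.11625929337308148 58.55343818664551
grasp in hinge frame [0.0018 0.0605 0.1337] hood angle est 0.8173553762358765 0.1467966672640305
top green 32 [0.105  0.1274 0.1344] ang 0.814830739097793
top red 3 [0.0816 0.1102 0.1158] ang 0.8087525458231536
scene green 73 [0.0984 0.119  0.1285] ang 0.8246529490285595
scene red 31 [0.0851 0.0968 0.1059] ang 0.8272252790362604
```

View pics/f.png

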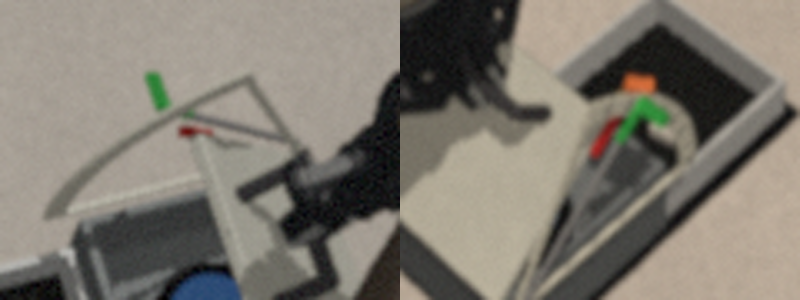

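Emit:
{"name": "carry_out", "arguments": {"deltas": [0,0.0007,0.0007,0.003,0,0,0,0.0007,0.0007,0.003,0,0,0,0.0007,0.0007,0.003,0,0,0,0.0007,0.0007,0.003,0,0,0,0.0007,0.0007,0.003,0,0]}}

```text
time: 19.42
eef_pos: [0.5997, -0.2302, 0.215]
tcp_rot: [-0.094, 0.987, 0.13, -0.012]
contact_force: [-3.7, 10.9, 7.8]
opening: 0.114
finger_force: 58.7
```

```bash
python3 look.py d; python3 -c "
from plant import ctrl
print(ctrl.sign_off())"
```

```text
19.425 [ 0.5997 -0.2302  0.215 ] [-0.0939  0.987   0.1299 -0.0122] [-0.5966  0.3132  1.5895  0.186   1.4286 -2.4011] [-3.7068 10.9136  7.8279] 0.11394569400884841 58.677493929862976
grasp in hinge frame [0.0018 0.0613 0.1333] hood angle est 0.811167691562396 0.14674884877997177
top green 32 [0.105  0.1274 0.1345] ang 0.8145437399085476
top red 3 [0.0817 0.1126 0.1167] ang 0.803114119605676
scene green 70 [0.0991 0.1193 0.1289] ang 0.8263317239336221
scene red 30 [0.0849 0.0972 0.1043] ang 0.8225781664621994
the job is handed in; nothing more can be done
None
```

I handed the job in at about 19.5 s: all three blocks are in the well, the empty tray is flat on the bench and released, and the gripper holds the hood with its red pointer within about 0.01 rad of the green mark by the cameras (the hand-in returned no verdict).

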